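# Stack the nest brackets head to tail

## Robot

A 6-joint arm with a two-finger parallel gripper is mounted at the origin on the work surface. World frame = base frame: x ahead of the robot, y to its left, z up, the work surface at z = 0. Lengths are in mm, angles in rad, forces in N, time in s.
With the tool pointing down it reaches from about 350 to 875 mm from the base axis. Payload 4.2 kg.
Tool frame: the origin (TCP) lies at the very end of the fingers, on their centre line; the grasp point (between the pads) lies 19 mm behind it; z points along the fingers, y is the direction in which the jaws open and shut (so a half turn about z gives the same grasp; the last joint's range is limited). The gripper opens to 85 mm and grips with 20 to 120 N. Pads are 22 mm wide; open, the fingers measure 114 mm over their backs; the gripper's body (76 mm by 85 mm) begins 54 mm behind the grasp point. The pads swing forward as they close: fully open they stand 13 mm farther back than shut.
Start: joints at [1.447, 0.385, 0.008, 0, -1.194, -0.259], TCP at [233.416, 579.755, 231.312] pointing down, gripper open.
Joint ranges: [-3.14, 3.14], [-1.21, 2.06], [-1.07, 1.41], [-3.16, 2.05], [-2.99, -0.16], [-3.1, 3.1]. Speed limits (rad/s): [2.79, 2.79, 3.14, 3.14, 3.14, 3.14].

## Interface

Orientations are given as a unit quaternion [x, y, z, w].
In Python, from bench import arm, optics, job gives the robot as it stands.
- The arm moves only by the tool send_rows, never from a script. Its argument "steps" is a list that holds one entry, the list of rows, each a list of 5 numbers: the shift along the tool's x, y, z in cm, then the turn about the tool's z in rad, then the opening, from 0 (shut) to 1 (fully open). A call has 1 to 10 rows; each row shifts and turns the pose as measured when the row begins, along the tool's axes as they then stand; what a row does not reach is not made up. A row lasts 1/12 s, in which the tool goes at most 41.7 mm and 7.16 degrees, less where a joint would pass 70% of its speed; a pose out of reach is approached as far as the arm can. A call with a gripper value outside its range is refused whole. The fingers move at their own pace and stop on an object; the grip force is fixed at half the most. Time passes only in rows, so rows that do not move let the fingers close. It gives the time, the measured TCP pose, the force and the opening at its end, in the units of the state.
- arm.read_state(): the state, without advancing time (a new reading comes with each control period).
- optics.get_image(name): name is "scene" or "top" or "wrist"; returns (picture, depth): 384x512x3 uint8, blue, green, red; 384x512 float32, mm along the optical axis (not along the pixel's ray), 0 where there is no reading.
- optics.get_calibration(name): a dict with "K" (3x3 intrinsics, pixels), "k1" (the pictures are not rectified: a ray, as slopes to the right and down, at radius r is drawn at 1 + k1 r^2 times it, then the intrinsics apply), "rvec" (rotation vector, rad) and "tvec" (3), from world to camera coordinates, as OpenCV has them; the wrist camera has in their place "hand_eye" (4x4, takes a point from camera to tool coordinates, whose origin is the TCP and whose axes are the flange's). Camera axes: x right, y down, z forward; pixel columns grow to the right and rows downward; lengths in mm; the calibration is good to about 2 mm. A picture is of the moment at which its call begins: read the wrist's pose just before it. get_calibration takes no time and is no camera call.
- job.job_done(): hands the job in, once; it reports no verdict.
The state is a dict: "clock": time; "joints": joint angles; "joint_vel": joint speeds; "joint_efforts": joint torques, N m; "position": TCP position; "ee_rot": TCP orientation; "contact_force": force on the tool from outside, world axes, zero at the start; "wrist_torque": the same for the moment, N m; "gripper_width": finger opening in mm.
Only numpy, scipy, OpenCV 4.12 (cv2) and the standard library are available. Lean on these libraries where they do the work, as an engineer would, in place of code of your own. Each camera call takes 0.05 s, during which the arm holds its last target. There are 200 camera calls.

## Task

Tidy the three aluminium L-brackets into one pile on the grey mat: lay the two loose ones one after the other on the bracket that already lies there, flat leg on flat leg, upstands up. Turn each one end for end to the one below, so that the upstands alternate from side to side and the pile stays balanced; each free end comes close up to the upstand of the bracket below (a gap of one or two centimetres at most), the long sides roughly in line. Leave the bottom bracket about where it is, set the brackets down without dropping them, and do not disturb the microplate, the tip box or the screwdriver.

Things in the scene. Friction and masses are not known exactly. Their poses are not given: they have to be found in the camera images.
- bracket_a_mid (a point): Bottom bracket: aluminium L-section lying flat on the grey mat, upstand up; foot of the pile. 140 mm long, 45 wide, 0.4 kg; flat leg 20 thick; at one end an upstand 22 thick, 38 high in all (18 above the leg). Point: middle of the flat leg, 10 above its underside. +x runs from the upstand (x -70 to -48) to the free end (x +70), z up. Centre of mass at x -7.
- bracket_b_mid (a point): One of two loose brackets on the deck, like the bottom one, upstand up; either may go on first. 140 mm long, 45 wide, 0.4 kg; flat leg 20 thick; at one end an upstand 22 thick, 38 high in all (18 above the leg). Point: middle of the flat leg, 10 above its underside. +x runs from the upstand (x -70 to -48) to the free end (x +70), z up. Centre of mass at x -7.
- bracket_c_mid (a point): The other loose bracket on the deck, like the bottom one, upstand up. 140 mm long, 45 wide, 0.4 kg; flat leg 20 thick; at one end an upstand 22 thick, 38 high in all (18 above the leg). Point: middle of the flat leg, 10 above its underside. +x runs from the upstand (x -70 to -48) to the free end (x +70), z up. Centre of mass at x -7.
- mat: Fixed grey storage mat on the dark deck, 250 x 120 mm, 4 mm thick; origin at the centre of its underside on the deck (z = 0), x along its long side.
- microplate_mid (a point): Bystander: white 96-well microplate, 128 x 86 mm, 14.5 mm high, loose; the point is its centre. Leave it alone.
- tip_box_mid (a point): Bystander: closed grey pipette-tip box with white lid, 120 x 84 mm, 62 mm high, loose; the point is its centre. Leave it alone.
- driver_grip (a point): Bystander: screwdriver with a black handle lying on the deck between the robot and the mat, loose; the point is on its handle. Leave it alone.
Not all that is in view belongs to the job. Leave any orange or purple look-alike of the part that bears bracket_b_mid alone.

How it is judged:
By the outcome, as a careful person would: the job done as asked, in the order asked, and still so for the second after the job is handed in, with the robot touching nothing.
It also fails if it takes over 51 s, if anything falls off the work surface, if the arm or the gripper's body presses on something with over 40 N, if the wrist force passes 120 N, or if a joint passes its speed limit or range.

## Working session

There is one attempt and no reset: what is moved stays moved. The work goes in short steps, Python scripts to look and compute and a tool call to move; the robot and the scene stay as the last step left them, time stands still between calls to the robot, and variables do not carry over. Pictures are saved under pics/ and viewed, about 8 in all and at most 12, crops included, and the job is handed in when it is done.

Besides the shell and the picture viewer there is one more tool, called as name(argument=value, ...), one argument or row to a line, values as JSON. send_rows: Moves the arm, as the interface text tells. Its arguments: {"type":"object","properties":{"steps":{"type":"array","items":{"type":"array","items":{"type":"array","items":{"type":"number"}}}}},"required":["steps"]}

```bash
mkdir -p pics; ls; python3 - <<'E'
from bench import arm, optics, job
import cv2,numpy as np
s=arm.read_state();print(s)
for n in ("scene","top"):
    p,d=optics.get_image(n);c=optics.get_calibration(n);print(n,c)
    np.savez(f"{n}0.npz",p=p,d=d);cv2.imwrite(f"pics/{n}0.png",cv2.resize(p,(768,576)))
print(optics.get_calibration("wrist"))
E
```

```text
pics
{'clock': 0.0, 'joints': array([ 1.44658616e+00,  3.85545119e-01,  6.59162237e-03, -5.24690714e-04,
       -1.19398346e+00, -2.58613139e-01]), 'joint_vel': array([ 3.24706372e-05,  7.48837177e-04, -2.08049592e-04, -3.23814401e-04,
        1.00420482e-03, -1.38094077e-03]), 'joint_efforts': array([ 6.44600959e-05, -3.92290163e+01,  1.88402635e+01,  4.18618172e+00,
       -4.55620393e-03, -1.00152803e-06]), 'position': array([233.21089184, 579.21433984, 230.21128688]), 'ee_rot': array([ 9.81717643e-01, -1.90339867e-01, -1.71413361e-04,  1.08427175e-03]), 'contact_force': array([-0.85312448, -0.18212079, -0.15423365]), 'wrist_torque': array([ 0.0227363 ,  0.00258065, -0.00478416]), 'gripper_width': 85.37224104458818}
scene {'K': array([[390.14003616,   0.        , 255.00857975],
       [  0.        , 390.14003616, 185.91803719],
       [  0.        ,   0.        ,   1.        ]]), 'k1': -0.07275147011678536, 'rvec': array([ 1.18474421,  2.37809214, -0.91162454]), 'tvec': array([ 289.54479789, -333.51449328, 1417.59305961])}
top {'K': array([[398.59102637,   0.        , 257.27316175],
       [  0.        , 398.59102637, 192.22072303],
       [  0.        ,   0.        ,   1.        ]]), 'k1': -0.10496346843898997, 'rvec': array([ 2.17185968, -2.16270456,  0.12305285]), 'tvec': array([  72.81411633,  576.40961628, 1106.31767644])}
{'K': array([[288.11405961,   0.        , 260.95737665],
       [  0.        , 288.11405961, 192.14752884],
       [  0.        ,   0.        ,   1.        ]]), 'k1': -0.026460147723560225, 'hand_eye': array([[-1.98167980e-03, -9.53423894e-01, -3.01627172e-01,
         7.73761860e+01],
       [ 9.99998000e-01, -1.97125026e-03, -3.38957320e-04,
         1.26858349e+00],
       [-2.71412633e-04, -3.01627240e-01,  9.53425893e-01,
        -1.42642355e+02],
       [ 0.00000000e+00,  0.00000000e+00,  0.00000000e+00,
         1.00000000e+00]])}
```

View pics/top0.png

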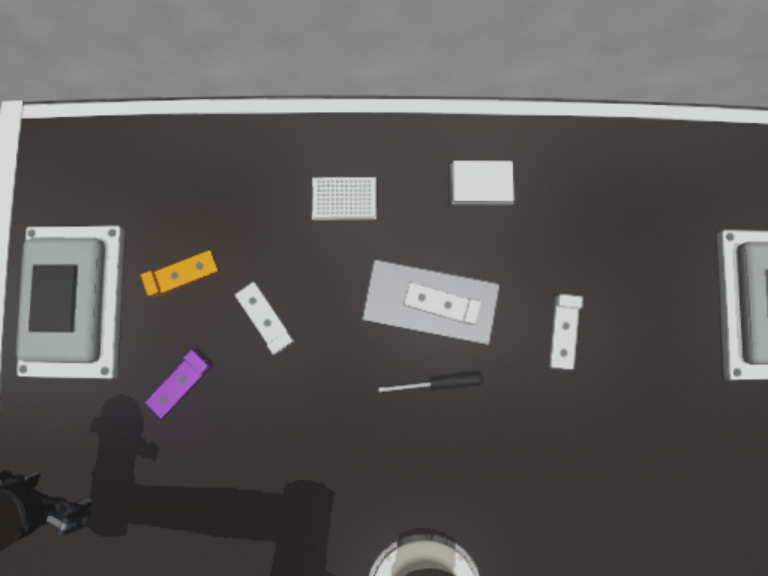

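View pics/scene0.png

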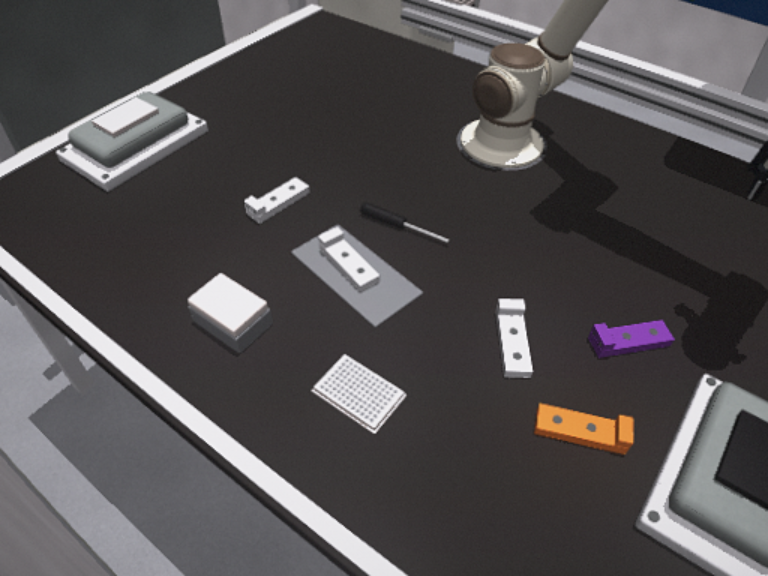

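Top view (768-wide picture): the bottom bracket is on the mat at about (443,302), upstand at the right end (473,311). The white look-alikes are a loose one at (264,318) with its upstand at the lower right (282,344), and one at (566,332) with its upstand at the top (570,301). Orange (179,272) and purple (178,383) are decoys. The white/aluminium pair fits the description, so I'll measure those and confirm with a crop.

```bash
cat > h.py <<'E'
import numpy as np, cv2
from scipy.spatial.transform import Rotation as R
from bench import arm, optics
def rays(c,uv):
    K=c["K"];q=(np.asarray(uv,float)-[K[0,2],K[1,2]])/K[0,0];r=q.copy()
    for _ in range(10): r=q/(1+c["k1"]*(r**2).sum(-1,keepdims=True))
    return np.concatenate([r,np.ones(r.shape[:-1]+(1,))],-1)
def pose(c,st=None):   # camera->world rotation, origin
    if "hand_eye" in c:
        Rt=R.from_quat(st["ee_rot"]).as_matrix();H=c["hand_eye"]
        return Rt@H[:3,:3],Rt@H[:3,3]+st["position"]
    Rm=cv2.Rodrigues(c["rvec"])[0];return Rm.T,-Rm.T@c["tvec"]
def cloud(c,d,st=None):
    M,o=pose(c,st);v,u=np.mgrid[:384,:512]
    return (rays(c,np.stack([u,v],-1))*d[...,None])@M.T+o
def onplane(c,uv,z,st=None):
    M,o=pose(c,st);r=rays(c,uv)@M.T
    return o+r*((z-o[2])/r[...,2])[...,None]
def fit(P,d,zbase,ctr,rad=110,sat=40,p=None):
    """P world cloud; bracket on a base of height zbase near ctr -> centre, yaw of +x"""
    z=P[...,2]-zbase; near=np.hypot(P[...,0]-ctr[0],P[...,1]-ctr[1])<rad
    m=near&(d>0)&(z>11)&(z<48)
    n,l,s,_=cv2.connectedComponentsWithStats(m.astype(np.uint8));k=1+np.argmax(s[1:,4]);m=l==k
    xy=P[m][:,:2]; rect=cv2.minAreaRect(xy.astype(np.float32))
    (cx,cy),(w,h),a=rect
    a=np.radians(a)+(0 if w>h else np.pi/2); e=np.array([np.cos(a),np.sin(a)])
    up=P[m&(z>30)][:,:2].mean(0)
    if (up-[cx,cy])@e>0: a+=np.pi
    a=(a+np.pi)%(2*np.pi)-np.pi
    return np.array([cx,cy]),a,sorted([w,h]),m.sum(),np.median(z[m&(z<28)]),np.median(z[m&(z>30)])
E
python3 - <<'E'
from h import *
c=optics.get_calibration("top");f=np.load("top0.npz");p,d=f["p"],f["d"]
P=cloud(c,d)
print("deck z",np.median(P[230:300,150:250,2]),"noise",P[250:290,200:240,2].std())
for n,uv,zb in (("A",(443,302),4),("L",(264,318),0),("R",(566,332),0)):
    q=onplane(c,np.array(uv)/1.5,20+zb)
    print(n,q.round(1),*fit(P,d,zb,q))
for n,uv,z in (("plate",(344,198),14),("box",(483,182),62),("driver",(457,380),10),("dtip",(382,389),5),("dend",(481,378),10),*[("mat",u,4) for u in((374,261),(498,284),(488,343),(363,320))]):
    print(n,onplane(c,np.array(uv)/1.5,z).round(1))
cr=np.hstack([cv2.resize(p[y-45:y+45,x-45:x+45],(380,380),interpolation=cv2.INTER_CUBIC) for x,y in((176,212),(377,221))])
cr2=cv2.resize(p[170:260,235:338],(380,332),interpolation=cv2.INTER_CUBIC)
cv2.imwrite("pics/crop.png",cr)
E
```

```text
deck z -0.15388013418771607 noise 58.08876788459636
A [551.1 -34.1  24. ] [549.11090088 -31.78999329] 1.2850776245071458 [45.547325134277344, 140.82318115234375] 786 19.420134090218085 37.32964801358162
L [519.  308.9  20. ] [519.64624023 310.13702393] 0.6260519808932195 [46.519161224365234, 141.26156616210938] 790 19.477366328736935 37.34515676995943
R [ 494.2 -272.5   20. ] [ 494.89053345 -269.02365112] 3.0423988245739935 [45.80880355834961, 138.45103454589844] 757 19.3642454961373 37.14210419227811
plate [756.6 158.4  14. ]
box [ 776.9 -108.4   62. ]
driver [402.4 -61.7  10. ]
dtip [384.8  81.9   5. ]
dend [ 406.2 -107.9   10. ]
mat [632.8  98.7   4. ]
mat [ 588.6 -144.4    4. ]
mat [ 473.4 -123.2    4. ]
mat [517.2 119.3   4. ]
```

View pics/crop.png

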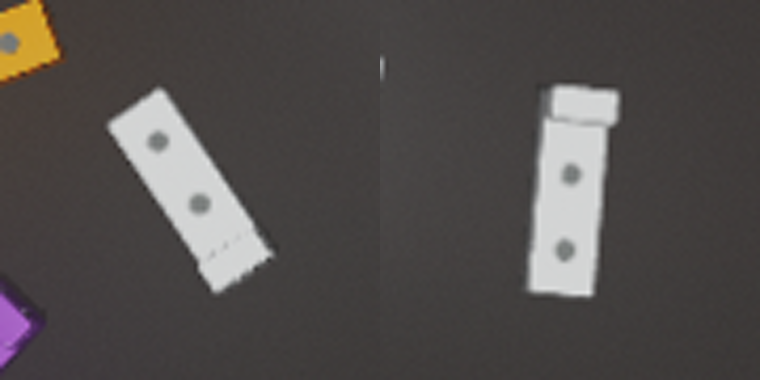

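Both are plain white/aluminium brackets (left crop: upstand at lower right; right crop: upstand at top); the orange and purple ones sit apart. From the top fit:

| Bracket | Position (mm) | Yaw (rad) |
|---|---|---|
| A | (549, -32) | 1.285 |
| R | (495, -269) | 3.042 |
| L | (520, 310) | 0.626 |

Plan: R goes on first, reversed, then L aligned with A.

```bash
cat >> h.py <<'E'
def psi(s):
    x=R.from_quat(s["ee_rot"]).as_matrix()[:,0];return np.arctan2(x[1],x[0])
def plan(tgt,psit,n,op,show=10):
    s=arm.read_state();p0=s["position"];a=psi(s);tgt=np.asarray(tgt,float)
    da=psit-a
    d=(tgt-p0)/n
    print("t",s["clock"],"pos",p0.round(1),"psi",round(a,3),"q",s["joints"].round(2),"mm/row",np.linalg.norm(d).round(1),"rad/row",round(da/n,3),"F",s["contact_force"].round(1),"w",round(s["gripper_width"],1))
    for i in range(n):
        c,k=np.cos(a),np.sin(a)
        print([round(float(v),2) for v in ((c*d[0]+k*d[1])/10,(k*d[0]-c*d[1])/10,-d[2]/10,-da/n)]+[op],end=",\n" if i%10==9 else ",")
        a+=da/n
    print()
E
python3 -c "
from h import *
s=arm.read_state();print(R.from_quat(s['ee_rot']).as_matrix().round(3))
plan((495+7,-270,180),-3.241,26,1)"
```

```text
[[ 0.928 -0.374 -0.001]
 [-0.374 -0.928 -0.002]
 [ 0.     0.002 -1.   ]]
t 0.1 pos [233.3 579.3 230.3] psi -0.383 q [ 1.45  0.39  0.01 -0.   -1.19 -0.26] mm/row 34.3 rad/row -0.11 F [-0.8 -0.4  0.5] w 85.3
[2.18, 2.64, 0.19, 0.11, 1],[2.46, 2.39, 0.19, 0.11, 1],[2.7, 2.1, 0.19, 0.11, 1],[2.92, 1.8, 0.19, 0.11, 1],[3.1, 1.46, 0.19, 0.11, 1],[3.24, 1.12, 0.19, 0.11, 1],[3.34, 0.75, 0.19, 0.11, 1],[3.4, 0.38, 0.19, 0.11, 1],[3.43, 0.01, 0.19, 0.11, 1],[3.41, -0.37, 0.19, 0.11, 1],
[3.35, -0.74, 0.19, 0.11, 1],[3.24, -1.1, 0.19, 0.11, 1],[3.1, -1.45, 0.19, 0.11, 1],[2.93, -1.78, 0.19, 0.11, 1],[2.71, -2.09, 0.19, 0.11, 1],[2.47, -2.38, 0.19, 0.11, 1],[2.19, -2.64, 0.19, 0.11, 1],[1.89, -2.86, 0.19, 0.11, 1],[1.56, -3.05, 0.19, 0.11, 1],[1.22, -3.2, 0.19, 0.11, 1],
[0.86, -3.32, 0.19, 0.11, 1],[0.49, -3.39, 0.19, 0.11, 1],[0.12, -3.42, 0.19, 0.11, 1],[-0.26, -3.42, 0.19, 0.11, 1],[-0.63, -3.37, 0.19, 0.11, 1],[-1.0, -3.28, 0.19, 0.11, 1],
```

send_rows(
  steps=[
    [[2.2,2.6,0.2,0.11,1],[2.5,2.4,0.2,0.11,1],[2.7,2.1,0.2,0.11,1],[2.9,1.8,0.2,0.11,1],[3.1,1.5,0.2,0.11,1],[3.2,1.1,0.2,0.11,1],[3.3,0.8,0.2,0.11,1],[3.4,0.4,0.2,0.11,1],[3.4,0,0.2,0.11,1],[3.4,-0.4,0.2,0.11,1]],
  ],
)

```text
clock: 0.93
position: [329.3, 240.4, 204.2]
ee_rot: [0.723, -0.691, 0.002, 0.005]
contact_force: [0.2, 1.4, 0.1]
gripper_width: 85.5
```

send_rows(
  steps=[
    [[3.4,-0.7,0.2,0.11,1],[3.2,-1.1,0.2,0.11,1],[3.1,-1.5,0.2,0.11,1],[2.9,-1.8,0.2,0.11,1],[2.7,-2.1,0.2,0.11,1],[2.5,-2.4,0.2,0.11,1],[2.2,-2.6,0.2,0.11,1],[1.9,-2.9,0.2,0.11,1],[1.6,-3.0,0.2,0.11,1],[1.2,-3.2,0.2,0.11,1]],
  ],
)

```text
clock: 1.77
position: [407.2, -111.1, 185.8]
ee_rot: [-0.229, 0.973, -0.004, -0.003]
contact_force: [0.9, 0.0, 1.1]
gripper_width: 85.2
```

```bash
python3 -c "
from h import *
plan((495+7,-270,180),-3.241+2*np.pi if psi(arm.read_state())>0 else -3.241,9,1)"
```

```text
t 1.7667 pos [ 407.2 -111.1  185.8] psi -2.679 q [ 0.13  0.08 -0.53  0.01 -0.97 -1.24] mm/row 20.6 rad/row -0.062 F [0.9 0.  1.1] w 85.2
[-0.16, -2.05, 0.06, 0.06, 1],[-0.28, -2.04, 0.06, 0.06, 1],[-0.41, -2.01, 0.06, 0.06, 1],[-0.53, -1.98, 0.06, 0.06, 1],[-0.66, -1.95, 0.06, 0.06, 1],[-0.78, -1.9, 0.06, 0.06, 1],[-0.89, -1.85, 0.06, 0.06, 1],[-1.01, -1.79, 0.06, 0.06, 1],[-1.12, -1.72, 0.06, 0.06, 1],
```

send_rows(
  steps=[
    [[-0.2,-2.1,0,0.06,1],[-0.3,-2.0,0,0.06,1],[-0.4,-2.0,0,0.06,1],[-0.5,-2.0,0.1,0.06,1],[-0.7,-1.9,0.1,0.06,1],[-0.8,-1.9,0.1,0.06,1],[-0.9,-1.8,0.1,0.06,1],[-1.0,-1.8,0.1,0.06,1],[-1.1,-1.7,0.1,0.07,1],[0,0,0,0,1]],
  ],
)

```text
clock: 2.6
position: [500.5, -284.7, 174.6]
ee_rot: [0.066, 0.998, -0.003, -0.006]
contact_force: [1.0, -0.2, 1.1]
gripper_width: 85.3
```

```bash
python3 - <<'E'
from h import *
s=arm.read_state();c=optics.get_calibration("wrist");p,d=optics.get_image("wrist")
cv2.imwrite("pics/w1.png",p)
P=cloud(c,d,s);print("vel",np.abs(s["joint_vel"]).max())
print(fit(P,d,0,(495,-269)))
plan((502,-270,60),3.042,6,1)
E
```

```text
vel 0.04185435652569294
(array([ 495.28790283, -273.34634399]), np.float64(3.0267548836986498), [45.135406494140625, 140.00051879882812], np.int64(5798), np.float64(20.185441123392934), np.float64(38.07914262740934))
t 2.65 pos [ 499.4 -283.5  174.4] psi 3.011 q [-0.23  0.35 -0.2   0.01 -1.03 -1.48] mm/row 19.2 rad/row 0.005 F [ 0.3 -0.  -0.7] w 85.4
[-0.01, 0.23, 1.91, -0.01, 1],[-0.02, 0.23, 1.91, -0.01, 1],[-0.02, 0.23, 1.91, -0.01, 1],[-0.02, 0.23, 1.91, -0.01, 1],[-0.02, 0.23, 1.91, -0.01, 1],[-0.02, 0.23, 1.91, -0.01, 1],
```

View pics/w1.png

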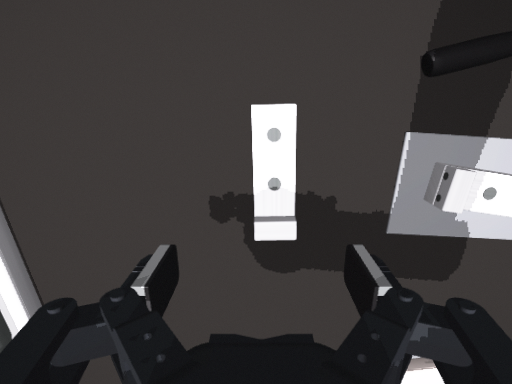

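View 4: wrist picture shows the R bracket at about (274,172), upstand at the bottom (274,228), midway between the fingers; bottom bracket on the mat at right. The wrist fit is sharp (45.1 x 140.0). Going down.

send_rows(
  steps=[
    [[0,0.3,2,-0.02,1],[0,0.3,2,0,1],[0,0.2,2,0,1],[0,0.2,2,0,1],[-0.1,0,2,0,1],[0,0,1.5,0,1],[0,0,0,0,1],[0,0,0,0,1]],
  ],
)

```text
clock: 3.32
position: [496.6, -269.8, 55.7]
ee_rot: [0.051, 0.999, -0.002, -0.008]
contact_force: [1.8, -0.8, 0.4]
gripper_width: 85.6
```

```bash
python3 - <<'E'
from h import *
s=arm.read_state();c=optics.get_calibration("wrist");p,d=optics.get_image("wrist")
P=cloud(c,d,s);print("vel",np.abs(s["joint_vel"]).max())
print(fit(P,d,0,(495,-272)))
# also refit A from top for reference in same shot of wrist later
plan((502,-273,3),3.03,5,1)
E
```

```text
vel 0.03257479760404604
(array([ 495.37957764, -273.20782471]), np.float64(3.0269871113457043), [45.2256965637207, 140.47329711914062], np.int64(14232), np.float64(20.143742607580123), np.float64(37.85649101508238))
t 3.3667 pos [ 496.5 -269.7   55.7] psi 3.04 q [-0.21  0.48 -0.35  0.01 -0.76 -1.47] mm/row 10.6 rad/row -0.002 F [-0.5 -0.1 -0.1] w 85.2
[-0.12, -0.05, 1.05, 0.0, 1],[-0.12, -0.05, 1.05, 0.0, 1],[-0.12, -0.05, 1.05, 0.0, 1],[-0.12, -0.05, 1.05, 0.0, 1],[-0.12, -0.05, 1.05, 0.0, 1],
```

send_rows(
  steps=[
    [[-0.2,-0.1,1.2,0.01,1],[-0.2,-0.1,1.2,0,1],[-0.2,-0.1,1.2,0,1],[-0.1,0,1.0,0,1],[0,0,0.5,0,1],[0,0,0,0,1]],
  ],
)

```text
clock: 3.87
position: [506.1, -274.4, 4.4]
ee_rot: [0.056, 0.998, -0.003, -0.003]
contact_force: [0.3, -0.2, 0.8]
gripper_width: 85.5
```

```bash
python3 -c "
from h import *
plan((502,-273,2.5),3.027,1,1)"
```

```text
t 3.8667 pos [ 506.1 -274.4    4.4] psi 3.03 q [-0.21  0.56 -0.37  0.01 -0.65 -1.48] mm/row 4.7 rad/row -0.003 F [ 0.3 -0.2  0.8] w 85.5
[0.42, 0.09, 0.19, 0.0, 1],
```

send_rows(
  steps=[
    [[0.4,0.1,0.1,0,0.8],[0,0,0,0,0.4],[0,0,0,0,0.2],[0,0,0,0,0.2],[0,0,0,0,0.2],[0,0,0,0,0.2],[0,0,0,0,0.2],[0,0,0,0,0.2]],
  ],
)

```text
clock: 4.53
position: [501.1, -272.4, 3.8]
ee_rot: [0.056, 0.998, -0.003, -0.003]
contact_force: [-0.6, -0.6, -1.3]
gripper_width: 43.6
```

send_rows(
  steps=[
    [[0,0,-0.5,0,0.2],[0,0,-1,0,0.2],[0,0,-2,0,0.2],[0,0,-2,0,0.2],[0,0,-2,0,0.2],[0,0,-2,0,0.2],[0,0,-2,0,0.2],[0,0,0,0,0.2],[0,0,0,0,0.2]],
  ],
)

```text
clock: 5.28
position: [499.6, -271.3, 126.3]
ee_rot: [0.057, 0.998, -0.002, -0.005]
contact_force: [-0.2, 1.0, -4.6]
gripper_width: 43.6
```

```bash
cat >> h.py <<'E'
def look(n,name,pic=True):
    s=arm.read_state();c=optics.get_calibration(n);p,d=optics.get_image(n)
    if pic: cv2.imwrite(f"pics/{name}.png",p)
    return s,c,p,d,cloud(c,d,s)
def rel(P,s):  # cloud in tool frame
    return (P-s["position"])@R.from_quat(s["ee_rot"]).as_matrix()
E
python3 - <<'E'
from h import *
s,c,p,d,P=look("wrist","w2")
T=rel(P,s);z=-T[...,2]
# bracket in hand, tool frame: y in +-35, x any
m=(d>0)&(np.abs(T[...,1])<35)&(z>-20)&(z<45)&(np.abs(T[...,0])<110)
hz,e=np.histogram(z[m],range(-20,46,3));print(hz)
np.savez("w2.npz",T=T,p=p,m=m)
print(s["position"],psi(s),s["gripper_width"],s["contact_force"],s["wrist_torque"])
plan((549,-32,130),-1.857,15,.2)
E
```

```text
[    0     0     0     0     0     0     0     0    17    71    92  8337
 13172   363   256   260   264   264   254   600   239]
[ 499.57859278 -271.31436913  126.28372035] 3.028204567169791 43.55575592988375 [-0.15220416  1.04218848 -4.57297675] [-0.02886142 -0.00779776 -0.06163723]
t 5.3333 pos [ 500.  -271.6  126.5] psi 3.029 q [-0.21  0.39 -0.27  0.01 -0.92 -1.48] mm/row 16.3 rad/row -0.326 F [ 0.2  0.1 -2.8] w 43.6
[-0.14, 1.62, -0.02, 0.33, 0.2],[0.38, 1.58, -0.02, 0.33, 0.2],[0.87, 1.38, -0.02, 0.33, 0.2],[1.27, 1.03, -0.02, 0.33, 0.2],[1.53, 0.57, -0.02, 0.33, 0.2],[1.63, 0.05, -0.02, 0.33, 0.2],[1.56, -0.47, -0.02, 0.33, 0.2],[1.33, -0.95, -0.02, 0.33, 0.2],[0.95, -1.32, -0.02, 0.33, 0.2],[0.48, -1.56, -0.02, 0.33, 0.2],
[-0.04, -1.63, -0.02, 0.33, 0.2],[-0.56, -1.53, -0.02, 0.33, 0.2],[-1.02, -1.27, -0.02, 0.33, 0.2],[-1.38, -0.88, -0.02, 0.33, 0.2],[-1.58, -0.39, -0.02, 0.33, 0.2],
```

View pics/w2.png

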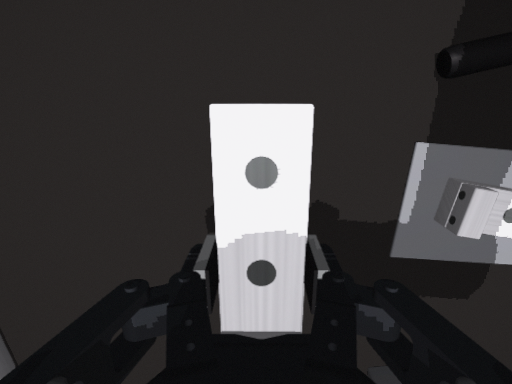

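View 5: bracket held squarely between the pads, free end up in the picture (edge at row 104), bottom bracket on the mat partly visible at right. I'll step sideways to see the whole bottom bracket with the wrist camera.

send_rows(
  steps=[
    [[0,1.5,-0.4,0,0.2],[0,2.5,-0.4,0,0.2],[0,2.5,-0.4,0,0.2],[0,2.5,-0.4,0,0.2],[0,2.0,-0.4,0,0.2],[0,0.5,0,0,0.2],[0,0,0,0,0.2],[0,0,0,0,0.2]],
  ],
)

```text
clock: 6.0
position: [506.6, -152.7, 135.2]
ee_rot: [0.059, 0.998, -0.001, -0.015]
contact_force: [0.1, -0.3, -3.4]
gripper_width: 43.4
```

```bash
cat >> h.py <<'E'
def held(T,d):
    """held bracket in tool frame: leg top height, free end x, centre y, yaw"""
    z=-T[...,2];m=(d>0)&(np.abs(T[...,1])<27)&(z>5)&(z<26)&(T[...,0]>16)&(T[...,0]<110)
    zt=np.median(z[m]);m&=np.abs(z-zt)<5;q=T[m]
    k=q[:,0].max();rr=[]
    sl=np.polyfit(q[:,0],-q[:,2],1)[0]
    for x in (25,40,55): 
        w=q[np.abs(q[:,0]-x)<4][:,1];rr.append((w.min()+w.max())/2)
    return zt,k,rr,np.polyfit((25,40,55),rr,1)[0],sl
E
python3 - <<'E'
from h import *
s,c,p,d,P=look("wrist","w3")
print("vel",np.abs(s["joint_vel"]).max())
print("A",fit(P,d,4,(549,-32)))
print("held",held(rel(P,s),d))
plan((549,-32,150),-1.857+0*np.pi,12,.2)
E
```

```text
vel 0.017804228659218865
A (array([549.85906982, -33.58370209]), np.float64(1.2912870509047742), [45.3215446472168, 141.84869384765625], np.int64(6801), np.float64(19.9945457429489), np.float64(38.00181968798017))
held (np.float64(16.031156951243624), np.float64(76.40792627753788), [np.float64(-1.5560893882637714), np.float64(-1.435891345111676), np.float64(-1.2302140188341077)], np.float64(0.010862512314322132), np.float64(-0.0075360006501872905))
t 6.05 pos [ 506.4 -152.9  135. ] psi 3.023 q [ 0.01  0.33 -0.34 -0.   -0.93 -1.7 ] mm/row 10.8 rad/row -0.407 F [-0.1  0.6 -4.1] w 43.6
[-0.23, 1.04, -0.13, 0.41, 0.2],[0.2, 1.05, -0.13, 0.41, 0.2],[0.6, 0.89, -0.13, 0.41, 0.2],[0.9, 0.58, -0.13, 0.41, 0.2],[1.05, 0.17, -0.13, 0.41, 0.2],[1.04, -0.26, -0.13, 0.41, 0.2],[0.85, -0.65, -0.13, 0.41, 0.2],[0.53, -0.93, -0.13, 0.41, 0.2],[0.12, -1.06, -0.13, 0.41, 0.2],[-0.31, -1.02, -0.13, 0.41, 0.2],
[-0.69, -0.81, -0.13, 0.41, 0.2],[-0.96, -0.47, -0.13, 0.41, 0.2],
```

```bash
python3 -c "
from h import *
import h
h.psi=lambda s,f=psi:f(s)-2*np.pi if f(s)>0 else f(s)
plan((558,0,110),-1.851,13,.2)"
```

```text
t 6.05 pos [ 506.4 -152.9  135. ] psi -3.26 q [ 0.01  0.33 -0.34 -0.   -0.93 -1.7 ] mm/row 12.6 rad/row 0.108 F [-0.1  0.6 -4.1] w 43.6
[-0.25, 1.22, 0.19, -0.11, 0.2],[-0.38, 1.18, 0.19, -0.11, 0.2],[-0.51, 1.13, 0.19, -0.11, 0.2],[-0.63, 1.07, 0.19, -0.11, 0.2],[-0.74, 1.0, 0.19, -0.11, 0.2],[-0.85, 0.91, 0.19, -0.11, 0.2],[-0.94, 0.81, 0.19, -0.11, 0.2],[-1.02, 0.71, 0.19, -0.11, 0.2],[-1.09, 0.59, 0.19, -0.11, 0.2],[-1.15, 0.47, 0.19, -0.11, 0.2],
[-1.19, 0.34, 0.19, -0.11, 0.2],[-1.22, 0.21, 0.19, -0.11, 0.2],[-1.24, 0.08, 0.19, -0.11, 0.2],
```

send_rows(
  steps=[
    [[-0.3,1.2,0.1,-0.11,0.2],[-0.4,1.2,0.2,-0.11,0.2],[-0.5,1.1,0.2,-0.11,0.2],[-0.6,1.1,0.2,-0.11,0.2],[-0.7,1.0,0.2,-0.11,0.2],[-0.9,0.9,0.2,-0.11,0.2],[-0.9,0.8,0.2,-0.11,0.2],[-1.0,0.7,0.2,-0.11,0.2],[-1.1,0.6,0.2,-0.11,0.2],[-1.1,0.5,0.2,-0.11,0.2]],
  ],
)

```text
clock: 6.88
position: [539.8, -44.0, 107.5]
ee_rot: [-0.485, 0.874, 0.01, -0.019]
contact_force: [0.7, -0.4, -2.6]
gripper_width: 43.1
```

send_rows(
  steps=[
    [[-1.2,0.3,0.2,-0.11,0.2],[-1.2,0.2,0.2,-0.11,0.2],[-1.2,0.1,0.2,-0.1,0.2],[0,0,0,0,0.2],[0,0,0,0,0.2]],
  ],
)

```text
clock: 7.3
position: [549.9, -11.5, 97.0]
ee_rot: [-0.623, 0.782, 0.014, -0.02]
contact_force: [-0.4, 0.4, -2.9]
gripper_width: 43.7
```

```bash
python3 -c "
from h import *
print(arm.read_state()['ee_rot'])
plan((558,0,60),-1.851,5,.2)"
```

```text
[-0.62295594  0.78188166  0.01404721 -0.01973928]
t 7.3 pos [549.9 -11.5  97. ] psi -1.796 q [ 0.27  0.42 -0.31 -0.01 -0.89 -0.48] mm/row 7.9 rad/row -0.011 F [-0.4  0.4 -2.9] w 43.7
[-0.26, -0.11, 0.74, 0.01, 0.2],[-0.26, -0.1, 0.74, 0.01, 0.2],[-0.26, -0.1, 0.74, 0.01, 0.2],[-0.26, -0.1, 0.74, 0.01, 0.2],[-0.27, -0.1, 0.74, 0.01, 0.2],
```

send_rows(
  steps=[
    [[-1.0,-0.4,1.5,0.05,0.2],[-0.3,-0.1,1.5,0.01,0.2],[0,0,0,0,0.2]],
  ],
)

```text
clock: 7.55
position: [556.8, -3.2, 65.9]
ee_rot: [-0.595, 0.804, 0.013, -0.02]
contact_force: [-1.7, 0.1, -3.7]
gripper_width: 43.6
```

```bash
cat >> h.py <<'E'
def where(s,hc=(5.8,-0.7,-6)):
    M=R.from_quat(s["ee_rot"]).as_matrix();return M@np.array(hc)+s["position"],M[:,2]
E
python3 - <<'E'
from h import *
s,c,p,d,P=look("wrist","w4")
print("vel",np.abs(s["joint_vel"]).max(),s["position"],psi(s))
print("held",held(rel(P,s),d)); w,z=where(s);print("B centre",w,"toolz",z)
A=np.array([549.9,-33.6]);u=np.array([np.cos(1.291),np.sin(1.291)]);v=np.array([-u[1],u[0]])
print("in A frame",(w[:2]-A)@u,(w[:2]-A)@v,"want 29,0")
s2=arm.read_state();print(s2["position"],s2["ee_rot"])
E
```

```text
vel 0.027915669221056903 [556.83548713  -3.2407986   65.90644711] -1.8675128152686802
held (np.float64(15.973852942480415), np.float64(77.49470367750598), [np.float64(-0.22029040648491893), np.float64(-0.2174802422141795), np.float64(0.06341367687474175)], np.float64(0.00945680277865535), np.float64(-0.00733217827269715))
B centre [556.09377349  -8.97533525  71.96408281] toolz [-0.04754631 -0.00270237 -0.99886538]
in A frame 25.37752539306153 0.8474367952352402 want 29,0
[557.59729663  -3.4042525   67.17023983] [-0.59493535  0.80344748  0.01244014 -0.01921772]
```

View pics/w4.png

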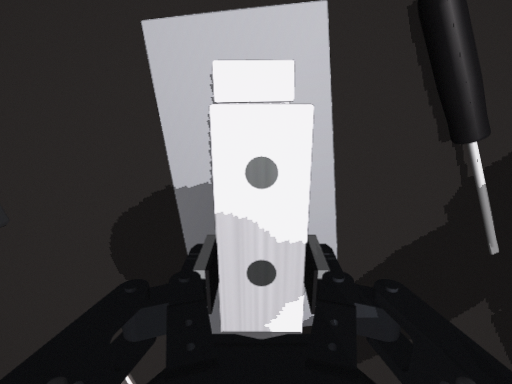

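View 6: A's upstand top spans cols 213–294, rows 60–101; B's free-end edge at row 104, cols 211–313. Computing the gap directly from this picture.

```bash
python3 - <<'E'
from h import *
p=cv2.imread("pics/w4.png");c=optics.get_calibration("wrist")
s=dict(position=np.array([556.835,-3.241,65.906]),ee_rot=np.array([-0.595,0.804,0.013,-0.020]))
s["ee_rot"]/=np.linalg.norm(s["ee_rot"])
q=onplane(c,[(213,61),(293.5,60),(213,101),(294.5,101)],42.,s);print(q.round(1))
f=onplane(c,[(211,104.5),(312.5,104.5)],65.9+16,s);print("free end top",f.round(1))
u=q[2:].mean(0)-q[:2].mean(0);print("len up",np.linalg.norm(u));
yawA=np.arctan2(*((q[0]-q[1])[:2]@np.array([[0,1],[-1,0]]))[::-1]);e=(q[0]-q[1])[:2];print("edge dir",e/np.linalg.norm(e),np.linalg.norm(e))
U=np.array([np.cos(1.291),np.sin(1.291)]);V=np.array([-U[1],U[0]])
print("gap along",((f.mean(0)-q[2:].mean(0))[:2])@U,"lateral",((f.mean(0)-q.mean(0))[:2])@V, "f edge",(f[0]-f[1])[:2]/np.linalg.norm((f[0]-f[1])[:2]))
E
```

```text
[[ 551.2 -105.7   42. ]
 [ 509.6  -93.7   42. ]
 [ 558.1  -86.4   42. ]
 [ 514.7  -73.    42. ]]
free end top [[555.2 -83.3  81.9]
 [513.8 -70.6  81.9]]
len up 20.883732033352917
edge dir [ 0.96056059 -0.27807078] 43.261023709461654
gap along 2.1584808234391097 lateral 2.457497888161199 f edge [ 0.95573784 -0.29421962]
```

send_rows(
  steps=[
    [[-0.5,-0.2,0,-0.02,0.2],[0,-0.1,0.8,0,0.2],[0,0,0.8,0,0.2],[0,0,0.4,0,0.2],[0,0,0.2,0,0.2]],
  ],
)

```text
clock: 8.02
position: [563.1, -1.4, 46.2]
ee_rot: [-0.603, 0.798, 0.011, -0.017]
contact_force: [-0.4, 0.4, -2.8]
gripper_width: 43.4
```

```bash
cat > chk.py <<'E'
from h import *
s,c,p,d,P=look("wrist","chk")
w,z=where(s)
A=np.array([549.9,-33.6]);u=np.array([np.cos(1.291),np.sin(1.291)]);v=np.array([-u[1],u[0]])
print(s["clock"],"pos",s["position"].round(1),"psi",psi(s),"centre in A",(w[:2]-A)@u,(w[:2]-A)@v,w[2],"toolz",z.round(3),"F",s["contact_force"].round(1),"vel",np.abs(s["joint_vel"]).max())
E
python3 chk.py
```

```text
8.0167 pos [563.1  -1.4  46.2] psi -1.8477091961050278 centre in A 28.859868924358057 -4.72810391377114 52.26763115583752 toolz [-0.041 -0.002 -0.999] F [-0.4  0.4 -2.8] vel 0.06128329411014097
```

send_rows(
  steps=[
    [[0,0.25,0.3,0,0.2],[0,0,0.5,0,0.2],[0,0,0.2,0,0.2]],
  ],
)

```text
clock: 8.32
position: [560.0, -0.7, 35.8]
ee_rot: [-0.603, 0.798, 0.011, -0.017]
contact_force: [0.3, 0.3, -4.3]
gripper_width: 43.3
```

```bash
python3 chk.py
```

```text
8.3167 pos [560.   -0.7  35.8] psi -1.847638433038965 centre in A 28.64723210665552 -1.5448831141114332 41.79994141167858 toolz [-0.04  -0.002 -0.999] F [ 0.3  0.3 -4.3] vel 0.050663714789937295
```

View pics/chk.png

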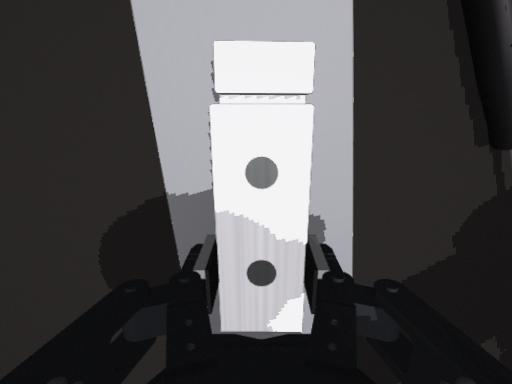

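View 7: B's free end (cols 211–313, row 104) is in line with A's upstand (cols 215–314, rows 42–93), with a small clear gap. Lowering to contact.

send_rows(
  steps=[
    [[0,0,0.3,0,0.2],[0,0,0.1,0,0.2],[0,0,0.1,0,0.2],[0,0,0,0,0.2]],
  ],
)

```text
clock: 8.7
position: [559.7, -0.6, 30.0]
ee_rot: [-0.603, 0.798, 0.011, -0.017]
contact_force: [0.0, -0.2, -3.5]
gripper_width: 43.4
```

```bash
python3 chk.py
```

```text
8.7 pos [559.7  -0.6  30. ] psi -1.847265891173752 centre in A 28.667251684711115 -1.21805063173751 36.08716553327716 toolz [-0.041 -0.003 -0.999] F [ 0.  -0.2 -3.5] vel 0.004683567061446391
```

send_rows(
  steps=[
    [[0,0,0.1,0,0.2],[0,0,0.1,0,0.2],[0,0,0,0,0.2]],
  ],
)

```text
clock: 9.0
position: [560.2, -0.6, 28.9]
ee_rot: [-0.603, 0.798, 0.011, -0.016]
contact_force: [-0.1, 0.4, -3.2]
gripper_width: 43.5
```

send_rows(
  steps=[
    [[0,0,0.1,0,0.2],[0,0,0.1,0,0.2],[0,0,0,0,0.2]],
  ],
)

```text
clock: 9.25
position: [560.5, -0.6, 28.9]
ee_rot: [-0.603, 0.797, 0.01, -0.016]
contact_force: [-0.1, 0.4, -3.5]
gripper_width: 43.3
```

send_rows(
  steps=[
    [[0,0,0.3,0,0.2],[0,0,0.3,0,0.2],[0,0,0.3,0,0.2]],
  ],
)

```text
clock: 9.5
position: [561.5, -0.8, 28.3]
ee_rot: [-0.604, 0.797, 0.009, -0.015]
contact_force: [-8.0, 1.4, 17.8]
gripper_width: 43.4
```

send_rows(
  steps=[
    [[0,0,0,0,0.2],[0,0,0,0,0.2],[0,0,0,0,0.2]],
  ],
)

```text
clock: 9.75
position: [562.2, -0.5, 29.4]
ee_rot: [-0.604, 0.797, 0.008, -0.014]
contact_force: [1.5, -0.5, -2.9]
gripper_width: 43.6
```

```bash
python3 chk.py
```

```text
9.75 pos [ 5.622e+02 -5.000e-01  2.940e+01] psi -1.84435057413147 centre in A 29.51591258989579 -3.5707962512374367 35.43119442612791 toolz [-0.031 -0.003 -1.   ] F [ 1.5 -0.5 -2.9] vel 0.010786357474738247
```

send_rows(
  steps=[
    [[0,0.2,-0.1,0,0.2],[0,0.1,0,0,0.2],[0,0,0.2,0,0.2],[0,0,0.2,0,0.2],[0,0,0.2,0,0.2]],
  ],
)

```text
clock: 10.22
position: [559.4, -0.1, 28.4]
ee_rot: [-0.605, 0.796, 0.007, -0.015]
contact_force: [-5.6, 1.1, 10.9]
gripper_width: 43.4
```

```bash
python3 chk.py
```

```text
10.2167 pos [ 5.594e+02 -1.000e-01  2.840e+01] psi -1.8423732580177419 centre in A 29.15802355077022 -0.7840885543595655 34.425467540976015 toolz [-0.032 -0.006 -0.999] F [-5.6  1.1 10.9] vel 0.007981563270637176
```

Resting on A with 15 N net; releasing now, gently.

send_rows(
  steps=[
    [[0,0,0,0,0.55],[0,0,0,0,0.6],[0,0,0,0,0.65],[0,0,0,0,0.8],[0,0,0,0,1],[0,0,0,0,1],[0,0,-0.5,0,1],[0,0,-1,0,1],[0,0,-2,0,1],[0,0,-2,0,1]],
  ],
)

```text
clock: 11.1
position: [559.9, -0.2, 83.0]
ee_rot: [-0.605, 0.796, 0.008, -0.018]
contact_force: [0.4, -0.5, 0.2]
gripper_width: 85.2
```

send_rows(
  steps=[
    [[0,0,-3,0,1],[0,0,-3,0,1],[0,0,-3,0,1],[0,0,-2,0,1],[0,0,0,0,1]],
  ],
)

```text
clock: 11.52
position: [565.8, 0.4, 206.3]
ee_rot: [-0.605, 0.796, 0.006, -0.014]
contact_force: [0.3, -0.2, 0.6]
gripper_width: 85.8
```

```bash
python3 - <<'E'
from h import *
s,c,p,d,P=look("wrist","w5")
print(s["position"],psi(s),where(s)[1],"vel",np.abs(s["joint_vel"]).max(),s["joints"].round(2))
print("B",fit(P,d,24,(558,-6)))
st,ct,pt,dt,Pt=look("top","t2")
print("B top",fit(Pt,dt,24,(558,-6)))
z=P[...,2];m=(z>40.5)&(z<44)&(np.hypot(P[...,0]-530,P[...,1]+92)<50);print("A up",P[m].mean(0),m.sum(),cv2.minAreaRect(P[m][:,:2].astype(np.float32)))
import h
h.psi=lambda s:psi(s)
plan((514,306,170),-2.515,14,1)
E
```

```text
[5.65761711e+02 4.21731774e-01 2.06330200e+02] -1.8405615783960831 [-0.02978056 -0.0081707  -0.99952307] vel 0.018449194374588043 [ 0.29  0.32 -0.16 -0.   -1.13 -0.56]
B (array([558.00018311,  -7.14007568]), np.float64(-1.8414613778629194), [45.06217575073242, 140.09483337402344], np.int64(5518), np.float64(20.108696472841046), np.float64(37.89240859544924))
B top (array([544.66247559, -48.2158432 ]), np.float64(1.3134235122016227), [44.69273376464844, 52.100677490234375], np.int64(252), np.float64(19.34874569653698), np.float64(nan))
A up [536.45164889 -79.40986424  42.5090195 ] 1529 ((538.7827758789062, -73.225830078125), (58.09925079345703, 44.39783477783203), 71.95993041992188)
t 11.6167 pos [5.637e+02 4.000e-01 2.024e+02] psi -1.841 q [ 0.29  0.32 -0.16 -0.   -1.12 -0.56] mm/row 22.2 rad/row -0.048 F [-0.1  0.2  0.3] w 85.5
[-2.01, 0.93, 0.23, 0.05, 1],[-1.96, 1.02, 0.23, 0.05, 1],[-1.91, 1.11, 0.23, 0.05, 1],[-1.85, 1.2, 0.23, 0.05, 1],[-1.79, 1.29, 0.23, 0.05, 1],[-1.73, 1.38, 0.23, 0.05, 1],[-1.66, 1.46, 0.23, 0.05, 1],[-1.59, 1.54, 0.23, 0.05, 1],[-1.51, 1.61, 0.23, 0.05, 1],[-1.43, 1.68, 0.23, 0.05, 1],
[-1.35, 1.75, 0.23, 0.05, 1],[-1.27, 1.81, 0.23, 0.05, 1],[-1.18, 1.87, 0.23, 0.05, 1],[-1.09, 1.93, 0.23, 0.05, 1],h.py:27: RuntimeWarning: Mean of empty slice.
  up=P[m&(z>30)][:,:2].mean(0)
  ret = um.true_divide(
  return _methods._mean(a, axis=axis, dtype=dtype,
  ret = ret.dtype.type(ret / rcount)
```

View pics/w5.png

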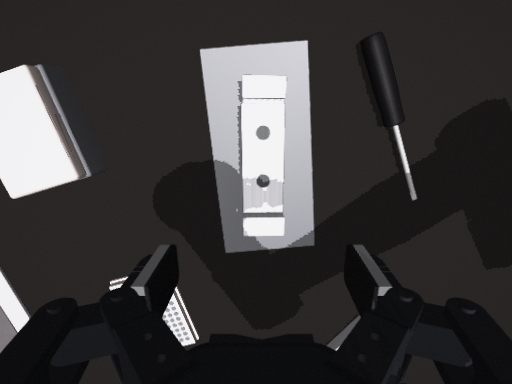

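View 8: B lies flat on A, ends alternating. B's free end (row ~99) is close up to A's upstand (rows 75–98), and B's upstand (rows 213–235) overhangs the opposite end. The fit puts B at (558.0, -7.1), yaw -1.841, so the gap is about 6 mm and the lateral offset 0.5 mm. Now the left bracket.

send_rows(
  steps=[
    [[-2.0,0.9,0.2,0.05,1],[-2.0,1.0,0.2,0.05,1],[-1.9,1.1,0.2,0.05,1],[-1.9,1.2,0.2,0.05,1],[-1.8,1.3,0.2,0.05,1],[-1.7,1.4,0.2,0.05,1],[-1.7,1.5,0.2,0.05,1],[-1.6,1.5,0.2,0.05,1],[-1.5,1.6,0.2,0.05,1],[-1.4,1.7,0.2,0.05,1]],
  ],
)

```text
clock: 12.45
position: [521.1, 220.7, 166.0]
ee_rot: [-0.373, 0.927, 0.003, -0.034]
contact_force: [-0.4, 0.1, -0.2]
gripper_width: 85.7
```

send_rows(
  steps=[
    [[-1.4,1.8,0.2,0.05,1],[-1.3,1.8,0.2,0.05,1],[-1.2,1.9,0.2,0.05,1],[-1.1,1.9,0.2,0.05,1],[0,0,0,0,1],[0,0,0,0,1]],
  ],
)

```text
clock: 12.95
position: [504.3, 313.5, 144.4]
ee_rot: [-0.274, 0.961, -0.005, -0.045]
contact_force: [-1.4, -1.2, -0.0]
gripper_width: 85.2
```

```bash
python3 - <<'E'
from h import *
s,c,p,d,P=look("wrist","w6")
print(where(s)[1],"vel",np.abs(s["joint_vel"]).max())
r=fit(P,d,0,(519,309));print("L",r)
g=r[0]-7*np.array([np.cos(r[1]),np.sin(r[1])])
plan((*g,60),r[1]-np.pi,6,1)
E
```

```text
[-0.08449126 -0.03377336 -0.99585169] vel 0.035361462963491956
L (array([520.52001953, 306.92089844]), np.float64(0.6130239965776338), [45.100921630859375, 139.37210083007812], np.int64(6252), np.float64(20.122325373182775), np.float64(38.04962877759587))
t 13.0 pos [504.2 313.3 144.1] psi -2.586 q [ 0.81  0.45 -0.11 -0.04 -1.1  -1.8 ] mm/row 14.2 rad/row 0.009 F [-0.7  0.4 -0.6] w 85.6
[-0.06, -0.24, 1.4, -0.01, 1],[-0.06, -0.24, 1.4, -0.01, 1],[-0.05, -0.24, 1.4, -0.01, 1],[-0.05, -0.24, 1.4, -0.01, 1],[-0.05, -0.24, 1.4, -0.01, 1],[-0.05, -0.24, 1.4, -0.01, 1],
```

```bash
cat >> h.py <<'E'
def plan3(tgt,psit,n=1):
    s=arm.read_state();M=R.from_quat(s["ee_rot"]).as_matrix();d=M.T@(np.asarray(tgt)-s["position"])/10
    print("t",round(s["clock"],2),"pos",s["position"].round(1),"psi",round(psi(s),3),"lean",M[:2,2].round(3),"F",s["contact_force"].round(1),"total cm",d.round(2),"turn",round(-((psit-psi(s)+np.pi)%(2*np.pi)-np.pi),3),"q",s["joints"].round(2))
E
python3 -c "
from h import *
plan3((514.8,302.9,60),.613-np.pi)"
```

```text
t 13.0 pos [504.2 313.3 144.1] psi -2.586 lean [-0.085 -0.034] F [-0.7  0.4 -0.6] total cm [-1.1  -1.57  8.32] turn -0.057 q [ 0.81  0.45 -0.11 -0.04 -1.1  -1.8 ]
```

send_rows(
  steps=[
    [[-1.1,-1.6,0,-0.06,1],[0,0,0,0,1]],
  ],
)

```text
clock: 13.17
position: [521.2, 303.8, 141.5]
ee_rot: [-0.305, 0.951, -0.004, -0.047]
contact_force: [1.0, 0.2, 0.5]
gripper_width: 85.5
```

```bash
python3 -c "
from h import *
plan3((514.8,302.9,60),.613-np.pi)"
```

```text
t 13.17 pos [521.2 303.8 141.5] psi -2.521 lean [-0.088 -0.036] F [1.  0.2 0.5] total cm [-0.19  0.12  8.17] turn 0.008 q [ 0.78  0.47 -0.08 -0.04 -1.11 -1.71]
```

send_rows(
  steps=[
    [[0,0,3.5,0,1],[0,0,3.5,0,1],[0,0,0,0,1]],
  ],
)

```text
clock: 13.42
position: [516.5, 298.8, 71.7]
ee_rot: [-0.302, 0.952, -0.003, -0.046]
contact_force: [-1.1, -0.6, -1.1]
gripper_width: 85.3
```

```bash
python3 -c "
from h import *
plan3((514.8,302.9,60),.613-np.pi)"
```

```text
t 13.42 pos [516.5 298.8  71.7] psi -2.526 lean [-0.085 -0.033] F [-1.1 -0.6 -1.1] total cm [-0.2   0.41  1.17] turn 0.002 q [ 0.78  0.53 -0.17 -0.04 -0.95 -1.71]
```

send_rows(
  steps=[
    [[-0.7,0.4,2,0,1],[0,0,2.5,0,1],[0,0,1.8,0,1],[0,0,0.4,0,1],[0,0,0,0,1]],
  ],
)

```text
clock: 13.83
position: [516.5, 301.4, 7.4]
ee_rot: [-0.3, 0.953, -0.004, -0.044]
contact_force: [0.6, -0.6, 0.0]
gripper_width: 85.4
```

```bash
python3 -c "
from h import *
plan3((514.8,302.9,4),.613-np.pi)"
```

```text
t 13.83 pos [516.5 301.4   7.4] psi -2.53 lean [-0.082 -0.033] F [ 0.6 -0.6  0. ] total cm [0.02 0.21 0.35] turn -0.001 q [ 0.78  0.62 -0.22 -0.05 -0.82 -1.71]
```

send_rows(
  steps=[
    [[0,0.2,0.3,0,0.8],[0,0,0,0,0.4],[0,0,0,0,0.2],[0,0,0,0,0.2],[0,0,0,0,0.2],[0,0,0,0,0.2],[0,0,0,0,0.2],[0,0,0,0,0.2]],
  ],
)

```text
clock: 14.5
position: [517.3, 304.8, 11.0]
ee_rot: [-0.3, 0.953, -0.001, -0.04]
contact_force: [-0.3, -0.5, -2.7]
gripper_width: 43.3
```

```bash
python3 -c "
from h import *
plan3((514.8,302.9,4),.613-np.pi)"
```

```text
t 14.5 pos [517.3 304.8  11. ] psi -2.53 lean [-0.076 -0.027] F [-0.3 -0.5 -2.7] total cm [ 0.26 -0.03  0.72] turn -0.002 q [ 0.78  0.61 -0.22 -0.05 -0.82 -1.71]
```

send_rows(
  steps=[
    [[0,0,-1,0,0.2],[0,0,-2,0,0.2],[0,0,-3,0,0.2],[0,0,-4,0,0.2],[0,0,-2,0,0.2],[0,0,0,0,0.2]],
  ],
)

```text
clock: 15.0
position: [525.0, 305.7, 133.5]
ee_rot: [-0.3, 0.953, -0.004, -0.045]
contact_force: [0.1, -0.8, -2.3]
gripper_width: 43.2
```

```bash
cat > held2.py <<'E'
from h import *
import sys
s,c,p,d,P=look("wrist",sys.argv[1])
T=rel(P,s);z=-T[...,2]
m=(d>0)&(np.abs(T[...,1])<24)&(T[...,0]>16)&(T[...,0]<100)&(z>0)&(z<60)
q=T[m];q=q[np.argsort(q[:,0])]
for x in range(16,90,6):
    w=q[(q[:,0]>=x)&(q[:,0]<x+6)]
    if len(w)>20: print(x,len(w),"h",np.median(-w[:,2]).round(1),"y",w[:,1].min().round(1),w[:,1].max().round(1))
leg=q[(q[:,0]<38)];print("leg slope in tool x",np.polyfit(leg[:,0],-leg[:,2],1))
hi=q[-q[:,2]>np.median(-leg[:,2])+11];print("upstand x range",np.percentile(hi[:,0],[1,99]) if len(hi) else None)
plan3((550,-34,140),-1.842)
E
python3 held2.py w7
```

```text
16 978 h 8.7 y -23.2 21.2
22 1023 h 8.3 y -23.8 21.5
28 1045 h 7.8 y -23.3 21.3
34 1081 h 7.3 y -23.7 21.0
40 248 h 8.1 y -22.8 21.1
46 1448 h 24.4 y -22.5 21.8
52 1506 h 23.9 y -22.9 21.8
58 1575 h 23.4 y -23.0 21.8
64 937 h 22.8 y -22.7 21.6
leg slope in tool x [-0.07868387 10.22254204]
upstand x range [45.7122848  66.93210756]
t 15.05 pos [524.4 305.4 132. ] psi -2.532 lean [-0.085 -0.036] F [ 0.3 -0.6 -2. ] total cm [ 17.34 -29.3    0.2 ] turn -0.69 q [ 0.78  0.48 -0.09 -0.04 -1.09 -1.72]
```

View pics/w7.png

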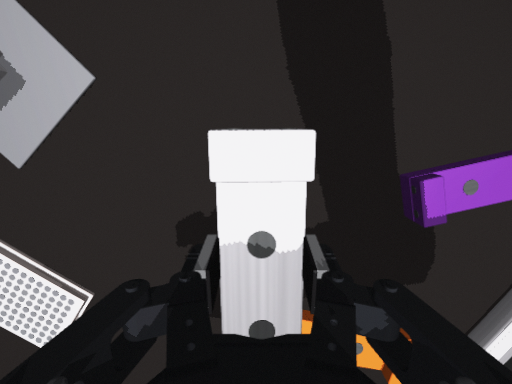

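View 9: the left bracket is held, upstand (rows 130–180) away from the gripper, purple and orange decoys untouched. Its centre is at tool x ≈ -2.3, and the tool leans about 5°, but the bracket itself is level. Carrying it back.

```bash
python3 - <<'E'
from h import *
s=arm.read_state();M=R.from_quat(s["ee_rot"]).as_matrix();n=11
d=(np.array([553,-34,150])-s["position"])/n;t=-0.69/n
for i in range(n):
    print([round(float(v),1) for v in M.T@d/10]+[round(t,3),.2]);M=M@R.from_rotvec([0,0,t]).as_matrix()
E
```

```text
[1.6, -2.7, -0.1, -0.063, 0.2]
[1.7, -2.6, -0.1, -0.063, 0.2]
[1.9, -2.5, -0.1, -0.063, 0.2]
[2.0, -2.3, -0.1, -0.063, 0.2]
[2.2, -2.2, -0.1, -0.063, 0.2]
[2.3, -2.1, -0.1, -0.063, 0.2]
[2.4, -1.9, -0.1, -0.063, 0.2]
[2.6, -1.8, -0.1, -0.063, 0.2]
[2.7, -1.6, -0.1, -0.063, 0.2]
[2.8, -1.4, -0.1, -0.063, 0.2]
[2.8, -1.3, -0.1, -0.063, 0.2]
```

send_rows(
  steps=[
    [[1.6,-2.7,-0.2,-0.06,0.2],[1.7,-2.6,-0.2,-0.06,0.2],[1.9,-2.5,-0.2,-0.06,0.2],[2.0,-2.3,-0.2,-0.06,0.2],[2.2,-2.2,-0.2,-0.07,0.2],[2.3,-2.1,-0.2,-0.07,0.2],[2.4,-1.9,-0.2,-0.07,0.2],[2.6,-1.8,-0.2,-0.06,0.2],[0,0,0,0,0.2],[0,0,0,0,0.2]],
  ],
)

```text
clock: 15.88
position: [536.2, 45.3, 136.8]
ee_rot: [-0.54, 0.839, 0.013, -0.061]
contact_force: [0.1, -0.1, -3.7]
gripper_width: 43.1
```

```bash
python3 held2.py w8; python3 - <<'E'
from h import *
s,c,p,d,P=look("wrist","w8b")
print("B",fit(P,d,24,(558,-7)))
E
```

```text
16 986 h 8.8 y -22.6 21.8
22 1019 h 8.3 y -23.0 22.1
28 1055 h 7.8 y -22.9 21.9
34 1077 h 7.3 y -23.1 21.7
40 236 h 7.6 y -22.9 21.2
46 1424 h 24.4 y -22.1 22.4
52 1519 h 23.9 y -22.4 22.4
58 1550 h 23.4 y -22.3 22.5
64 1006 h 22.8 y -22.3 22.4
leg slope in tool x [-0.08051952 10.29754445]
upstand x range [45.92263922 67.19641104]
t 15.93 pos [535.7  45.4 136.6] psi -1.993 lean [-0.119 -0.044] F [-0.4 -0.4 -3.7] total cm [ 6.66 -4.56 -0.15] turn -0.151 q [ 0.38  0.39 -0.25 -0.   -1.06 -0.81]
B (array([556.72711182,  -8.57151031]), np.float64(-1.8403280696610365), [45.40268325805664, 138.45335388183594], np.int64(7136), np.float64(20.129214594479976), np.float64(37.92806550608681))
```

send_rows(
  steps=[
    [[0,0,-0.4,0,0.2],[0,0,-0.4,0,0.2],[0,0,-0.4,0,0.2],[0,0,-0.4,0,0.2],[0,0,-0.4,0,0.2],[0,0,-0.4,0,0.2],[0,0,-0.4,0,0.2],[0,0,-0.4,0,0.2],[0,0,-0.4,0,0.2],[0,0,-0.4,0,0.2]],
  ],
)

```text
clock: 16.82
position: [540.7, 53.4, 179.2]
ee_rot: [-0.544, 0.837, 0.014, -0.062]
contact_force: [-0.0, -0.5, -3.3]
gripper_width: 43.1
```

```bash
python3 -c "
from h import *
plan3((553,-34,140),-1.842)"
```

```text
t 16.82 pos [540.7  53.4 179.2] psi -1.985 lean [-0.119 -0.045] F [-0.  -0.5 -3.3] total cm [ 7.12 -5.04  4.14] turn -0.143 q [ 0.39  0.35 -0.18 -0.   -1.16 -0.81]
```

send_rows(
  steps=[
    [[0.9,-0.6,0,0,0.2],[0.9,-0.6,0,0,0.2],[0.9,-0.6,0,0,0.2],[0.9,-0.6,0,0,0.2]],
  ],
)

```text
clock: 17.15
position: [549.1, 9.1, 181.8]
ee_rot: [-0.545, 0.836, 0.013, -0.061]
contact_force: [0.2, -0.6, -3.3]
gripper_width: 43.4
```

```bash
python3 -c "
from h import *
plan3((553,-34,140),-1.842)"
```

```text
t 17.15 pos [549.1   9.1 181.8] psi -1.982 lean [-0.116 -0.044] F [ 0.2 -0.6 -3.3] total cm [ 3.41 -2.47  4.3 ] turn -0.14 q [ 0.32  0.36 -0.17  0.01 -1.16 -0.73]
```

send_rows(
  steps=[
    [[0,0,0,-0.1,0.2],[0,0,0,-0.05,0.2],[0,0,0,0,0.2]],
  ],
)

```text
clock: 17.4
position: [549.0, 3.1, 181.0]
ee_rot: [-0.606, 0.793, 0.018, -0.061]
contact_force: [0.4, 0.4, -3.0]
gripper_width: 43.1
```

```bash
python3 -c "
from h import *
plan3((553,-34,140),-1.842)"
```

```text
t 17.4 pos [549.    3.1 181. ] psi -1.832 lean [-0.119 -0.045] F [ 0.4  0.4 -3. ] total cm [ 3.17 -1.79  4.19] turn 0.01 q [ 0.3   0.36 -0.17  0.01 -1.17 -0.57]
```

send_rows(
  steps=[
    [[-0.8,-2.9,0,0,0.2],[-0.8,-2.9,0,0,0.2],[0,0,0,0,0.2]],
  ],
)

```text
clock: 17.65
position: [608.4, -0.4, 173.0]
ee_rot: [-0.604, 0.795, 0.019, -0.062]
contact_force: [0.9, -0.7, -4.0]
gripper_width: 42.7
```

send_rows(
  steps=[
    [[0.2,0.6,0,0,0.2],[0.2,0.6,0,0,0.2],[0.2,0.6,0,0,0.2],[0.2,0.6,0,0,0.2],[0.2,0.6,0,0,0.2],[0.2,0.6,0,0,0.2],[0.2,0.6,0,0,0.2],[0.2,0.6,0,0,0.2]],
  ],
)

```text
clock: 18.32
position: [550.4, -5.1, 179.2]
ee_rot: [-0.601, 0.796, 0.02, -0.064]
contact_force: [-0.1, 0.3, -4.3]
gripper_width: 42.9
```

send_rows(
  steps=[
    [[0.1,0.3,0,0,0.2],[0,0,0,0,0.2],[0,0,0,0,0.2]],
  ],
)

```text
clock: 18.57
position: [545.1, -5.1, 181.2]
ee_rot: [-0.602, 0.796, 0.02, -0.063]
contact_force: [-0.4, 0.2, -3.2]
gripper_width: 43.4
```

send_rows(
  steps=[
    [[-1.2,-3.1,0.3,0,0.2],[-1.2,-3.1,0.3,0,0.2],[-1.2,-3.1,0.3,0,0.2],[-1.2,-3.1,0.3,0,0.2],[0,0,0,0,0.2]],
  ],
)

```text
clock: 18.98
position: [678.7, 6.7, 150.3]
ee_rot: [-0.602, 0.796, 0.02, -0.063]
contact_force: [0.2, 0.0, -4.9]
gripper_width: 43.0
```

```bash
python3 -c "
from h import *
plan3((680,10,25),-1.842)"
```

```text
t 18.98 pos [678.7   6.7 150.3] psi -1.842 lean [-0.124 -0.044] F [ 0.2  0.  -4.9] total cm [-1.32 -1.38 12.39] turn 0.0 q [ 0.25  0.6   0.15  0.01 -1.25 -0.53]
```

send_rows(
  steps=[
    [[-0.4,-0.4,3.5,0,0.2],[-0.4,-0.4,3.5,0,0.2],[-0.4,-0.4,3.0,0,0.2],[0,0,1.5,0,0.2],[0,0,0.5,0,0.2],[0,0,0,0,0.2]],
  ],
)

```text
clock: 19.48
position: [684.1, 9.5, 20.1]
ee_rot: [-0.602, 0.796, 0.019, -0.063]
contact_force: [-1.0, -0.7, -3.2]
gripper_width: 43.0
```

send_rows(
  steps=[
    [[0,0,0.4,0,0.2],[0,0,0.4,0,0.2],[0,0,0.3,0,0.2],[0,0,0.3,0,0.2]],
  ],
)

```text
clock: 19.82
position: [685.3, 9.2, 11.3]
ee_rot: [-0.603, 0.796, 0.017, -0.061]
contact_force: [-7.2, 2.7, 12.8]
gripper_width: 42.8
```

send_rows(
  steps=[
    [[0,0,0.4,0,0.2],[0,0,0.5,0,0.2],[0,0,0.5,0,0.2],[0,0,0.5,0,0.2],[0,0,0.5,0,0.2]],
  ],
)

```text
clock: 20.23
position: [685.1, 9.2, 11.1]
ee_rot: [-0.603, 0.795, 0.012, -0.057]
contact_force: [-6.1, 2.1, 10.7]
gripper_width: 43.1
```

send_rows(
  steps=[
    [[0,0,0.8,0,0.2],[0,0,1,0,0.2],[0,0,1,0,0.2],[0,0,1,0,0.2]],
  ],
)

```text
clock: 20.57
position: [685.0, 9.3, 10.6]
ee_rot: [-0.604, 0.795, 0.006, -0.054]
contact_force: [-13.7, 3.3, 29.0]
gripper_width: 42.9
```

send_rows(
  steps=[
    [[0,0,1,0,0.2],[0,0,1,0,0.2],[0,0,1,0,0.2],[0,0,1,0,0.2],[0,0,1,0,0.2],[0,0,1,0,0.2],[0,0,1,0,0.2],[0,0,1,0,0.2],[0,0,1,0,0.2],[0,0,1,0,0.2]],
  ],
)

```text
clock: 21.4
position: [684.6, 9.4, 9.8]
ee_rot: [-0.604, 0.796, -0.009, -0.042]
contact_force: [-15.2, 4.2, 29.8]
gripper_width: 43.1
```

send_rows(
  steps=[
    [[0,0,1,0,0.2],[0,0,1,0,0.2],[0,0,1,0,0.2],[0,0,1,0,0.2],[0,0,1,0,0.2],[0,0,1,0,0.2],[0,0,0,0,0.2],[0,0,0,0,0.2]],
  ],
)

```text
clock: 22.07
position: [686.7, 10.7, 17.6]
ee_rot: [-0.604, 0.796, -0.019, -0.032]
contact_force: [0.5, -0.2, -3.7]
gripper_width: 43.0
```

```bash
python3 held2.py w9; python3 -c "
from h import *
c=optics.get_calibration('wrist');s=arm.read_state();p,d=optics.get_image('wrist');P=cloud(c,d,s)
m=(d>0)&(np.hypot(P[...,0]-684,P[...,1]-9)<100)&(P[...,2]>14)&(P[...,2]<26);q=P[m]
A=np.c_[q[:,:2]-[684,9],np.ones(len(q))];print('leg plane',np.linalg.lstsq(A,q[:,2],rcond=None)[0],len(q))"
```

```text
16 982 h 8.7 y -22.4 21.9
22 1015 h 8.2 y -22.8 22.3
28 1051 h 7.7 y -22.6 22.1
34 1073 h 7.3 y -22.6 21.8
40 235 h 7.4 y -22.6 22.0
46 1428 h 24.3 y -21.7 22.6
52 1519 h 23.8 y -21.9 22.6
58 1544 h 23.4 y -21.7 22.8
64 1003 h 22.8 y -21.9 22.6
leg slope in tool x [-0.08019692 10.23834729]
upstand x range [45.89643956 67.21555435]
t 22.12 pos [686.9  10.7  17.3] psi -1.844 lean [-0.027 -0.069] F [-0.2 -0.6 -2.6] total cm [  8.87  12.06 -11.57] turn -0.002 q [ 0.28  0.69 -0.06  0.08 -0.86 -0.6 ]
leg plane [ 0.04125979  0.08128757 24.46882724] 1477
```

The pressing on free deck levelled the hand: lean across the bracket is now about 0.01 rad, and the held bracket is level to within about 0.01. Lifting and carrying it to above the pile without turning.

send_rows(
  steps=[
    [[0,0,-2,0,0.2],[0,0,-4,0,0.2],[0,0,-4,0,0.2],[1.0,1.5,-1,0,0.2],[2.1,3.0,0,0,0.2],[2.1,3.0,0,0,0.2],[2.1,3.0,0,0,0.2],[1.0,1.5,0,0,0.2],[0,0,0,0,0.2],[0,0,0,0,0.2]],
  ],
)

```text
clock: 23.0
position: [544.5, -32.7, 125.3]
ee_rot: [-0.602, 0.797, -0.015, -0.039]
contact_force: [0.4, 1.3, -3.0]
gripper_width: 43.2
```

```bash
python3 -c "
from h import *
plan3((549.6,-37.3,90),-1.842)"
```

```text
t 23.0 pos [544.5 -32.7 125.3] psi -1.847 lean [-0.045 -0.071] F [ 0.4  1.3 -3. ] total cm [ 0.02 -0.7   3.53] turn -0.005 q [ 0.27  0.37 -0.33  0.07 -0.93 -0.59]
```

send_rows(
  steps=[
    [[0,-0.4,2.2,0,0.2],[0,-0.3,2.0,0,0.2],[0,0,0,0,0.2]],
  ],
)

```text
clock: 23.25
position: [553.0, -37.2, 82.3]
ee_rot: [-0.602, 0.797, -0.016, -0.037]
contact_force: [-1.3, 0.2, -4.3]
gripper_width: 43.0
```

```bash
cat > chk2.py <<'E'
from h import *
import sys
s,c,p,d,P=look("wrist",sys.argv[1])
M=R.from_quat(s["ee_rot"]).as_matrix();w=M@np.array([-2.4,.2,-.4])+s["position"]
b=-1.841;u=np.array([np.cos(b),np.sin(b)]);v=np.array([-u[1],u[0]]);B=np.array([558,-7.1])
x=(w[:2]-B)@u
l=M[:,2];print("C in B frame: along",x.round(1),"gap",(x-22).round(1),"lat",((w[:2]-B)@v).round(1),"leg bottom z",(w[2]-10).round(1),"lean xy tool",(l[:2]@[np.cos(psi(s)),np.sin(psi(s))]).round(3),(l[:2]@[np.sin(psi(s)),-np.cos(psi(s))]).round(3))
plan3((549.6,-37.3,54),-1.842)
E
python3 chk2.py w10
```

```text
C in B frame: along 27.9 gap 5.9 lat 3.1 leg bottom z 72.5 lean xy tool 0.078 0.019
t 23.3 pos [553.9 -37.   83.7] psi -1.846 lean [-0.038 -0.07 ] F [ 0.2 -0.5 -3.5] total cm [-0.09  0.36  2.98] turn -0.004 q [ 0.26  0.44 -0.36  0.08 -0.83 -0.59]
```

View pics/w10.png

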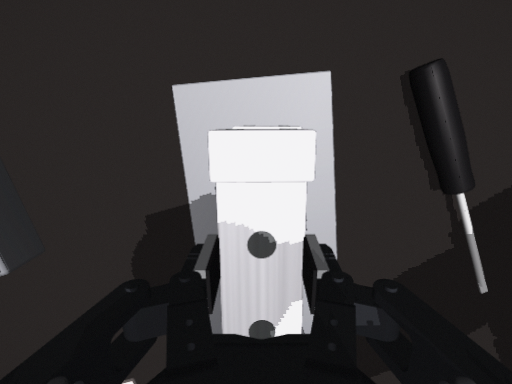

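send_rows(
  steps=[
    [[-0.1,0.3,0.5,0,0.2],[0,0,0.8,0,0.2],[0,0,0.4,0,0.2],[0,0,0,0,0.2]],
  ],
)

```text
clock: 23.63
position: [553.9, -35.3, 66.7]
ee_rot: [-0.603, 0.797, -0.018, -0.035]
contact_force: [-0.4, 0.4, -3.9]
gripper_width: 43.0
```

```bash
python3 chk2.py w11; python3 - <<'E'
from h import *
s,c,p,d,P=look("scene","s1")
u=slice(95,215);cv2.imwrite("pics/s1c.png",cv2.resize(p[110:230,170:320],(750,600),interpolation=cv2.INTER_CUBIC))
E
```

```text
C in B frame: along 25.9 gap 3.9 lat 3.4 leg bottom z 56.9 lean xy tool 0.077 0.014
t 23.68 pos [554.1 -35.3  67. ] psi -1.845 lean [-0.034 -0.07 ] F [ 0.1  0.3 -2.7] total cm [0.21 0.36 1.33] turn -0.003 q [ 0.26  0.46 -0.38  0.08 -0.79 -0.6 ]
```

View pics/s1c.png

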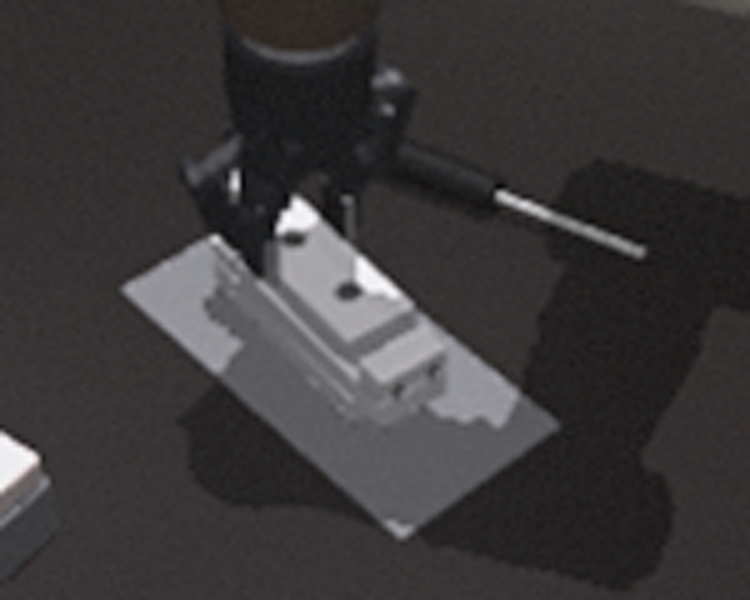

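View 11: C hovers just above B inside the upstand, its free end close to B's upstand at about (395,365). I'll open the gap a little and correct the lateral offset.

send_rows(
  steps=[
    [[0.3,0.4,0,0,0.2],[0.1,0.1,0,0,0.2],[0,0,0,0,0.2]],
  ],
)

```text
clock: 23.98
position: [548.7, -37.8, 69.0]
ee_rot: [-0.603, 0.797, -0.019, -0.033]
contact_force: [0.5, 0.4, -4.2]
gripper_width: 43.1
```

```bash
python3 chk2.py w12
```

```text
C in B frame: along 29.6 gap 7.6 lat -1.0 leg bottom z 59.2 lean xy tool 0.076 0.01
t 24.03 pos [548.7 -37.8  69.1] psi -1.845 lean [-0.03 -0.07] F [-0.1 -0.7 -2.8] total cm [-0.18 -0.09  1.5 ] turn -0.003 q [ 0.26  0.44 -0.39  0.09 -0.78 -0.6 ]
```

send_rows(
  steps=[
    [[-0.1,0,0.6,0,0.2],[0,0,0.4,0,0.2],[0,0,0.2,0,0.2],[0,0,0,0,0.2]],
  ],
)

```text
clock: 24.37
position: [548.9, -37.6, 56.6]
ee_rot: [-0.603, 0.797, -0.019, -0.032]
contact_force: [-0.2, 1.0, -3.1]
gripper_width: 43.0
```

```bash
python3 chk2.py w13
```

```text
C in B frame: along 29.4 gap 7.4 lat -0.8 leg bottom z 46.8 lean xy tool 0.075 0.009
t 24.42 pos [548.9 -37.6  56.7] psi -1.845 lean [-0.029 -0.07 ] F [-0.7  0.3 -3.6] total cm [-0.07 -0.06  0.27] turn -0.003 q [ 0.26  0.46 -0.41  0.09 -0.75 -0.6 ]
```

send_rows(
  steps=[
    [[0,0,0.2,0,0.2],[0,0,0.2,0,0.2],[0,0,0.2,0,0.2],[0,0,0.2,0,0.2]],
  ],
)

```text
clock: 24.75
position: [549.3, -37.7, 53.9]
ee_rot: [-0.604, 0.796, -0.02, -0.033]
contact_force: [-3.9, 1.6, 10.1]
gripper_width: 43.2
```

```bash
python3 chk2.py w14
```

```text
C in B frame: along 29.4 gap 7.4 lat -0.4 leg bottom z 44.1 lean xy tool 0.077 0.009
t 24.8 pos [549.3 -37.7  53.9] psi -1.843 lean [-0.029 -0.072] F [-4.8  1.4  9.2] total cm [-0.04 -0.02 -0.02] turn -0.001 q [ 0.26  0.47 -0.41  0.09 -0.74 -0.6 ]
```

Contact where expected (leg bottom 44.1, gap 7.4 mm, 13 N net). Releasing and retreating.

send_rows(
  steps=[
    [[0,0,0.2,0,0.5],[0,0,0.1,0,0.6],[0,0,0,0,0.7],[0,0,0,0,0.9],[0,0,0,0,1],[0,0,0,0,1],[0,0,-0.5,0,1],[0,0,-1,0,1],[0,0,-2,0,1],[0,0,-3,0,1]],
  ],
)

```text
clock: 25.63
position: [549.3, -33.7, 117.1]
ee_rot: [-0.604, 0.796, -0.019, -0.037]
contact_force: [0.5, -0.6, 0.4]
gripper_width: 84.9
```

send_rows(
  steps=[
    [[0,0,-3,0,1],[0,0,-3,0,1],[0,0,-2,0,1],[-2,0,0,0,1],[0,0,0,0,1],[0,0,0,0,1]],
  ],
)

```text
clock: 26.13
position: [561.4, -7.3, 212.5]
ee_rot: [-0.605, 0.796, -0.023, -0.029]
contact_force: [-1.0, -1.1, -0.3]
gripper_width: 85.3
```

```bash
python3 - <<'E'
from h import *
s,c,p,d,P=look("wrist","w15",False)
print(s["clock"],s["position"].round(1),s["contact_force"].round(1),"C",fit(P,d,44,(550,-35)))
z=P[...,2]
for n,lo,hi,ctr in (("B upstand",58,66,(577,62)),("B leg?",0,0,(0,0))):
    m=(z>lo)&(z<hi)&(np.hypot(P[...,0]-577,P[...,1]-62)<45)&(d>0)
    if m.sum()>50: print(n,m.sum(),cv2.minAreaRect(P[m][:,:2].astype(np.float32)))
st,ct,pt,dt,Pt=look("scene","s2")
st,ct,pt2,dt2,Pt2=look("top","t3")
a=cv2.resize(pt[110:230,170:320],(400,320),interpolation=cv2.INTER_CUBIC)
b=cv2.resize(pt2[60:285,180:430],(400,360))
w=cv2.resize(p,(400,300))
canvas=np.zeros((600,800,3),np.uint8);canvas[:320,:400]=a;canvas[:300,400:]=w;canvas[320:,:][:280,:311]=cv2.resize(b,(311,280))
canvas[300:600,400:]=cv2.resize(pt,(400,300));cv2.imwrite("pics/final.png",canvas)
E
```

```text
26.1333 [561.4  -7.3 212.5] [-1.  -1.1 -0.3] C (array([551.38336182, -33.32775879]), np.float64(1.3010699068530718), [45.08349609375, 139.7896728515625], np.int64(6000), np.float64(20.093987731006706), np.float64(37.97722324206103))
B upstand 1293 ((571.3021240234375, 39.32591247558594), (42.72683334350586, 43.78122329711914), 75.6318588256836)
```

View pics/final.png

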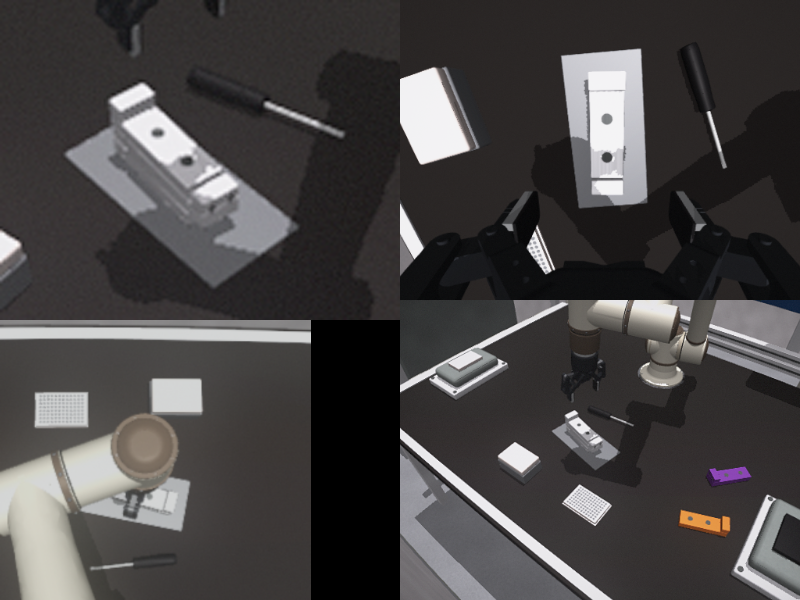

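The final picture shows a flat three-high pile with alternating upstands. The fit puts C at (551.4, -33.3), yaw 1.301, gap about 5 mm, and the gripper is clear. The screwdriver, plate, box and decoys look untouched.

```bash
python3 -c "
from bench import job
print(job.job_done())"
```

```text
the job is handed in; nothing more can be done
None
```

The three brackets are in one pile on the mat, flat leg on flat leg, upstands up and alternating. I handed the job in at about 26 s of the 51 s allowed.

I put the right-hand loose bracket on first, turned end for end to the bottom one. The left-hand bracket followed, turned end for end to that.

**Last checks (camera fits):**

| Check | First bracket on | Second bracket on |
|---|---|---|
| Gap to the upstand below | about 6 mm | about 5 mm |
| Offset of the long sides | about 0.5 mm | about 0.6 mm |
| Lies level | yes, at the expected height | yes, at the expected height |

- **Robot at hand-in:** the gripper was open and about 15 cm above the pile, touching nothing.
- **Bystanders:** the screwdriver, microplate, tip box and the orange and purple decoys look untouched in the pictures. I did not measure them again.
- **Bottom bracket:** I did not measure it again at the end. The top bracket lies over the spot where the bottom one was first measured, to within about 2 mm.

**What did not go smoothly:**
- **Leaning tool:** the tool picked up a lean of up to about 7° during the moves. I levelled the second bracket by pressing it on the bare deck beside the mat, at about 30 N, before carrying it to the pile.
- **Setting down:** both brackets touched down under light pressure, about 13–15 N, before release. The first one had already been pressed down once at about 20 N and slid a millimetre or two, so I lifted it slightly and re-seated it.
- **Camera disagreement:** the top and wrist cameras differed by up to about 4 mm on the loose brackets. I used the wrist camera.

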